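Park the ear defenders on the station rail

ROBOT

A 6-joint arm with a two-finger parallel gripper is mounted at the origin on the work surface. World frame = base frame: x ahead of the robot, y to its left, z up, the work surface at z = 0. Lengths are in mm, angles in rad, forces in N, time in s.
With the tool pointing down it reaches from about 350 to 925 mm from the base axis. Payload 6.4 kg.
Tool frame: the origin (TCP) lies at the centre of the arm's flange, where the gripper is bolted on; the fingertips stand 199 mm ahead of it and the grasp point (between the pads) lies 180 mm ahead of it; z points along the fingers, x is the direction in which the jaws open and shut, and the axes are right-handed (so a half turn about z gives the same grasp; the last joint's range is limited). The gripper opens to 94 mm and grips with 3 to 60 N. Pads are 16 mm wide; open, the fingers measure 119 mm over their backs; the gripper's body (75 mm by 177 mm) begins 78 mm behind the grasp point.
Start: joints at [-1.315, 0.245, 1.558, -0, 1.339, -0.174], TCP at [270.854, -590.892, 404.655] pointing down, gripper open.
Joint ranges: [-3.13, 3.13], [-1.02, 2.26], [0.13, 2.54], [-0.95, 4.09], [0.21, 2.88], [-2.74, 2.74]. Speed limits (rad/s): [2.57, 2.57, 3.14, 3.14, 3.14, 3.14].

INTERFACE

Orientations are given as a unit quaternion [w, x, y, z].
In Python, from plant import telemetry, viewer, order gives the robot as it stands.
- The arm moves only by the tool arm_command, never from a script. Its argument "increments" is a list of rows, each a list of 3 entries, a list of its own where there are three numbers: the shift along the tool's x, y, z in cm, then the turn, a rotation vector about the tool's x, y, z in rad, then the closure in counts, from 0 (fully open) to 255 (shut). In form: [[[x, y, z], [wx, wy, wz], jaw], ...]. A call has 1 to 8 rows; each row is the pose to reach, as a shift and turn from the pose commanded when the call began, along the tool's axes at that moment; what a row does not reach only later rows make up. A row lasts 1/8 s, in which the tool goes at most 62.5 mm and 10.7 degrees, less where a joint would pass 70% of its speed; a pose out of reach is approached as far as the arm can. A call with a gripper value outside its range is refused whole. The fingers move at their own pace and stop on an object; "grip_force" is the grip in N (left out, the last holds). Time passes only in rows, so rows that repeat a pose let the fingers close. It gives the time, the measured TCP pose, the force and the opening at its end, in the units of the state.
- telemetry.get_state(): the state, without advancing time (a new reading comes with each control period).
- viewer.grab_frame(name): name is "side" or "top"; returns a dict with "frame" (480x640x3 uint8, red, green, blue), "fx", "fy", "cx", "cy" (pixels), "distortion" ([k1, k2, p1, p2, k3] as OpenCV has them; the pictures are not rectified), "origin" and "orientation" of the camera in the world. Camera axes: x right, y down, z forward; pixel columns grow to the right and rows downward; lengths in mm; the calibration is good to about 2 mm. A picture is of the moment at which its call begins. There is no depth.
- order.finish_job(): hands the job in, once; it reports no verdict.
The state is a dict: "time": time; "joint_positions": joint angles; "dq": joint speeds; "joint_torque": joint torques, N m; "tcp_pos": TCP position; "tcp_rot": TCP orientation; "wrist_force": force on the tool from outside, world axes, zero at the start; "torque": the same for the moment, N m; "finger_gap": finger opening in mm.
Only numpy, scipy, OpenCV 4.12 (cv2) and the standard library are available. Lean on these libraries where they do the work, as an engineer would, in place of code of your own. Each camera call takes 0.05 s, during which the arm holds its last target. There are 200 camera calls.

TASK

Take the pair of ear defenders off the peg stand and hang it by its headband on the rail under the lamp, one ear cup on each side of the rail, with the crown of the band seated between the two collars of the white sleeve. Lay it down gently: feel it come to bear on the sleeve, without pressing hard, before you let go, never drop it, and leave the lamp, the pair already hanging there and the things on the bench undisturbed.

Things in the scene. Friction and masses are not known exactly. Their poses are not given: they have to be found in the camera images.
- muffs: Black headband arch with two grey ear cups, 0.2 kg, hung on the peg stand. Origin: mid underside of the crown; z up, x cup to cup, y along the bar. Crown block 44 (x) x 22 (y) x 22 mm tall, over the centre of mass: pinch it across y with the fingertips 6 mm or more above its underside, clear of the bar. Cups: 68 mm discs centred at z=-70, |x|=43 to 85 mm; opening 86 mm; lowest point z=-104.
- other_muffs: A second, identical pair of ear defenders (same origin and axes), already hanging on the bare rail on the other half from the sleeve. A bystander.
- peg_mid (a point): Point on top of the stand's steel peg (14 mm diameter); the band hangs within 12 mm of it. The peg runs along this y axis, from the post at y=+90 mm (26 mm thick, top 3 mm above the peg's) to an upturned tip at y=-64 mm, 9 mm above the peg's top.
- rail: Fixed station frame: steel rail (16 mm diameter, 380 mm long) along its y axis at x=0, its top 225 mm above the origin, held from behind by two 20 mm posts at x=+65, y=+-190 mm that go up to the lamp. Origin at the foot, below the middle of the rail; x points away from the robot.
- seat: White plastic sleeve fixed on either half of the rail, 20 mm diameter, 44 mm long, with a collar (30 mm diameter, 5 mm thick) at each end; the collars stand 5 mm above the sleeve, 34 mm apart inside. Origin: top of the sleeve, midway between the collars, where the crown's underside goes. y along the rail, z up.
- lamp: Bar lamp fixed above and just behind the rail; same origin and axes as rail. A box from x=+15 to +90, y=-220 to +220, z=388 to 422 mm. It is in the way of a gripper pointing straight down at the rail: lean the tool back towards the robot by about 30 degrees, from the first grasp on.
- module: Bystander: black electrical module lying on the bench, 60 x 85 x 46 mm, origin under its centre.
- bowl: Bystander: steel bowl, 110 mm diameter, 50 mm tall, origin under its centre.
- housing: Bystander: open white plastic housing, 110 x 90 x 50 mm, origin under its centre.
Not all that is in view belongs to the job. Leave any brown or yellow look-alike of the muffs alone.

How it is judged:
By the outcome, as a careful person would: the job done as asked, in the order asked, and still so for the second after the job is handed in, with the robot touching nothing.
It also fails if it takes over 51 s, if anything falls off the work surface, if the arm or the gripper's body presses on something with over 40 N, if the wrist force passes 120 N, or if a joint passes its speed limit or range.

## Working session

There is one attempt and no reset: what is moved stays moved. The work goes in short steps, Python scripts to look and compute and a tool call to move; the robot and the scene stay as the last step left them, time stands still between calls to the robot, and variables do not carry over. Pictures are saved under pics/ and viewed, about 8 in all and at most 12, crops included, and the job is handed in when it is done.

Besides the shell and the picture viewer there is one more tool, called after "Call:" by a JSON object that holds its "op" and its "data", one argument or row to a line. arm_command: Moves the arm, as the interface text tells. Its arguments: {"type":"object","properties":{"increments":{"type":"array"},"grip_force":{"type":"number"}},"required":["increments"]}

```bash
mkdir -p pics; ls; cat > h.py <<'E'
import numpy as np, cv2
from scipy.spatial.transform import Rotation as R
from plant import telemetry, viewer, order
def rot(q): return R.from_quat([q[1],q[2],q[3],q[0]])
def K(f): return np.array([[f['fx'],0,f['cx']],[0,f['fy'],f['cy']],[0,0,1.]])
def ray(f,uv):
    p=cv2.undistortPoints(np.array([[uv]],float),K(f),np.array(f['distortion'],float))[0,0]
    d=rot(f['orientation']).apply([p[0],p[1],1]); return np.array(f['origin'],float),d/np.linalg.norm(d)
def onz(f,uv,z):
    o,d=ray(f,uv); return o+d*(z-o[2])/d[2]
def tri(f1,u1,f2,u2):
    o1,d1=ray(f1,u1);o2,d2=ray(f2,u2)
    s=np.linalg.lstsq(np.c_[d1,-d2],o2-o1,rcond=None)[0]
    a=o1+s[0]*d1;b=o2+s[1]*d2; return (a+b)/2,np.linalg.norm(a-b)
def proj(f,P):
    r=rot(f['orientation']).inv(); c=r.apply(np.atleast_2d(P)-np.array(f['origin']))
    return cv2.projectPoints(c,np.zeros(3),np.zeros(3),K(f),np.array(f['distortion'],float))[0][:,0]
def grab(n,tag):
    f=viewer.grab_frame(n); cv2.imwrite(f'pics/{tag}.png',f['frame'][:,:,::-1]); np.save(f'pics/{tag}.npy',f,allow_pickle=True); return f
def load(tag): return np.load(f'pics/{tag}.npy',allow_pickle=True).item()
E
python3 - <<'E'
from h import *
for n in('side','top'):
    f=grab(n,n+'0'); print({k:v for k,v in f.items() if k!='frame'})
print(telemetry.get_state())
E
```

```text
pics
{'fx': 503.1834092230037, 'fy': 503.1834092230037, 'cx': 326.74609595548276, 'cy': 245.31260602158517, 'distortion': array([0.04714113, 0.        , 0.        , 0.        , 0.        ]), 'origin': array([ 343.56328748, 1020.52606838,  842.97753043]), 'orientation': array([ 0.05375262, -0.08058509,  0.88429982, -0.45676091])}
{'fx': 593.845687845394, 'fy': 593.845687845394, 'cx': 311.467534956627, 'cy': 238.06704217157295, 'distortion': array([-0.08563825,  0.        ,  0.        ,  0.        ,  0.        ]), 'origin': array([ 310.28395904,   79.35110255, 1686.04446383]), 'orientation': array([ 0.04832149, -0.70079329,  0.70946648, -0.05666659])}
{'time': 0.1, 'joint_positions': array([-1.31508401e+00,  2.45763207e-01,  1.55885465e+00,  1.23065968e-05,
        1.33868598e+00, -1.74090502e-01]), 'dq': array([-0.00088068, -0.00169212, -0.00282316,  0.0015988 ,  0.00039561,
        0.00157946]), 'joint_torque': array([ 5.76565935e-05, -4.16916239e+01, -3.15526485e+01,  6.85690460e-02,
        3.10076459e-02, -6.10118173e-05]), 'tcp_pos': array([ 270.81295833, -590.69043214,  403.66325765]), 'tcp_rot': array([-5.84208738e-04,  8.41631732e-01, -5.40051197e-01, -6.25115731e-04]), 'wrist_force': array([0.05581544, 0.86843696, 0.59864211]), 'torque': array([ 0.02873052, -0.01968883, -0.06151686]), 'finger_gap': 94.48640497263992}
```

View pics/side0.png

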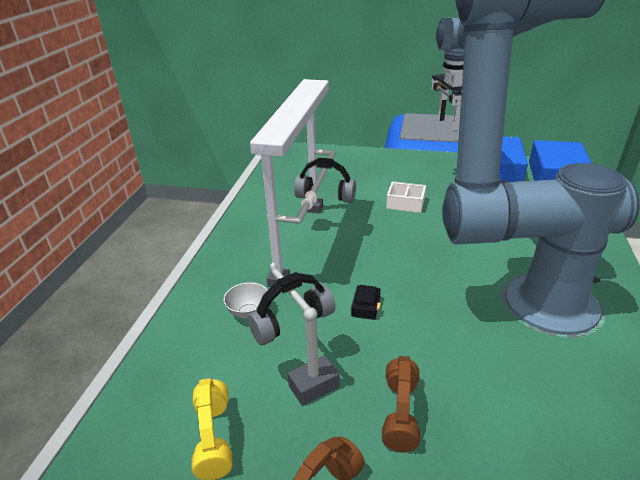

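View pics/top0.png

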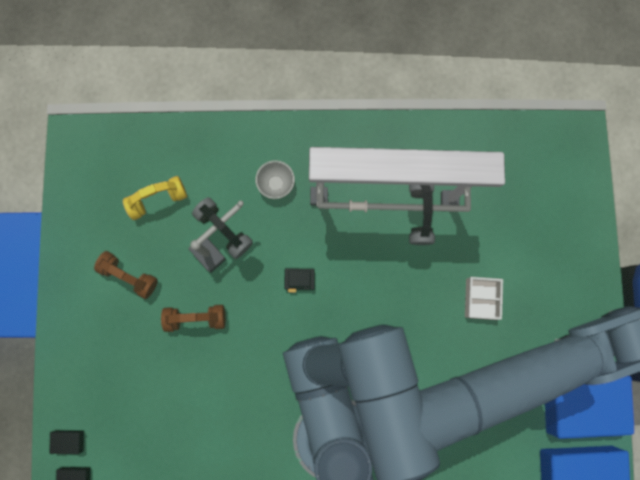

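Side shows the black/grey pair on the peg stand at (292,290), the other pair on the rail at (325,170), and the white sleeve at about (308,200). In the top view these are (222,228), (427,205) and (358,206). 

Candidates for the muffs, in top-view pixels:
- Black pair on the stand (222,228): matches the description, so this is my choice.
- Black pair on the rail (427,205): the bystander.
- Yellow look-alike (155,197).
- Brown look-alikes (125,275) and (193,318).

Next is a close crop to check.

```bash
python3 - <<'E'
from h import *
s=load('side0')['frame'];t=load('top0')['frame']
c=lambda im,x,y,w,h:cv2.resize(im[y:y+h,x:x+w,::-1],(400,300),interpolation=cv2.INTER_CUBIC)
m=np.vstack([np.hstack([c(s,240,265,112,84),c(s,260,140,112,84)]),np.hstack([c(t,180,190,80,60),c(t,320,180,80,60)])])
cv2.imwrite('pics/crop1.png',m)
E
```

```text
(no output)
```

View pics/crop1.png

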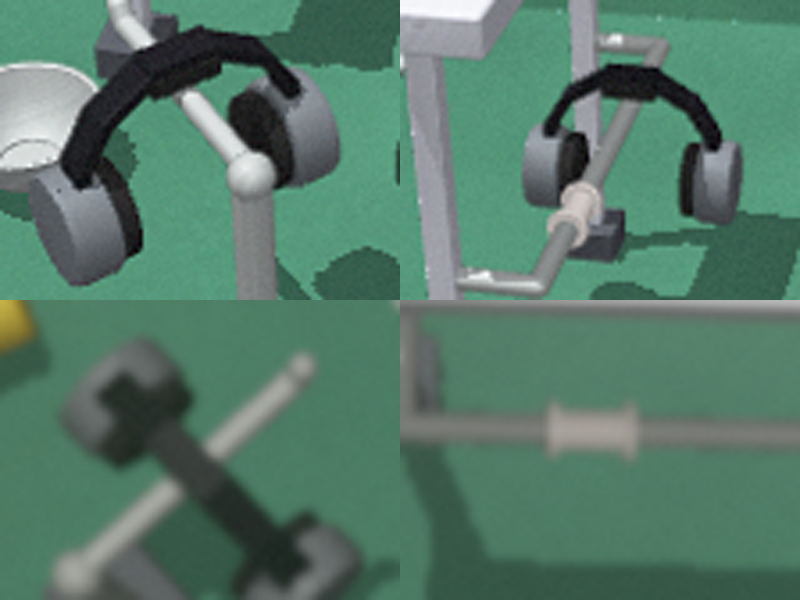

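Crop: the black pair hangs on the peg (crown at side (292,286), top (222,226)). The peg tip is at side (274,266), top (241,202), and the post end at side (310,313), top (195,244). The sleeve centre is at side (309,199), top (359,206). The choice is confirmed; I'll triangulate next.

```bash
python3 - <<'E'
from h import *
np.set_printoptions(precision=1,suppress=True)
s=load('side0');t=load('top0')
for n,a,b in [('tip',(273.6,266.4),(240.6,202.4)),('post',(310,313.2),(195,244.4)),('crown',(291.8,285),(222,226)),('sleeve',(309,198.8),(358.9,206)),('other',(324.4,162.4),(427.5,206)),
 ('collL',(306.2,203.8),(351.2,206)),('collR',(311.8,193.8),(366.6,206))]:
    print(n,*tri(s,a,t,b))
# rail axis via top view: corner pixels
for z in (215,233,258): print(z,onz(t,(358.9,206),z),onz(t,(325,206.5),z),onz(t,(467,206),z))
# lamp corners top face at z=422+
for z in (422,430): print('lamp',onz(t,(310,148),z),onz(t,(503,152),z),onz(t,(310,178),z),onz(t,(503,184),z))
E
```

```text
tip [622.8 238.5 212.5] 2.666072587055994
post [519.2 354.3 204.4] 0.07171014949946514
crown [567.8 286.3 208.8] 6.097080208099625
sleeve [614.4 -61.8 201.6] 1.1421596509576288
other [ 608.6 -234.1  220.6] 0.6018099199727203
collL [616.4 -42.3 197.8] 3.152938453314976
collR [612.3 -81.2 205.7] 0.9836927990695352
215 [611.1 -60.6 215. ] [610.7  25.2 215. ] [ 608.5 -337.   215. ]
233 [607.4 -58.9 233. ] [607.   25.9 233. ] [ 604.9 -331.9  233. ]
258 [602.3 -56.5 258. ] [601.9  26.8 258. ] [ 599.8 -324.8  258. ]
lamp [700.5  63.7 422. ] [ 688.9 -367.1  422. ] [632.3  64.6 422. ] [ 615.5 -362.1  422. ]
lamp [698.   63.8 430. ] [ 686.5 -364.3  430. ] [630.3  64.7 430. ] [ 613.6 -359.3  430. ]
```

```bash
python3 - <<'E'
from h import *
np.set_printoptions(precision=1,suppress=True)
for n,rois in (('side',dict(sleeve=(290,180,40,35),lamp=(245,70,90,85),module=(345,280,45,45))),('top',dict(sleeve=(340,195,40,22),lamp=(300,140,215,50),peg=(190,195,60,60)))):
    f=load(n+'0');im=f['frame'];hsv=cv2.cvtColor(im,cv2.COLOR_RGB2HSV)
    for k,(x,y,w,h) in rois.items():
        H,S,V=[hsv[y:y+h,x:x+w,i].astype(int) for i in range(3)]
        if k=='sleeve':
            g=im[y:y+h,x:x+w].astype(int); print(n,'V row/cols'); 
            m=(S<60)&(V>(185 if n=='side' else 140))
            if n=='top': print(V[4:20,5:32])
            else: print(V[::1,8:32])
        elif k=='lamp': m=(S<40)&(V>(150))
        elif k=='module': m=V<45
        else: m=(S<40)&(V>120)
        nn,lab,st,ce=cv2.connectedComponentsWithStats(m.astype(np.uint8))
        i=1+np.argmax(st[1:,4]);c=cv2.findContours((lab==i).astype(np.uint8),0,1)[0][0]
        print(n,k,st[i],ce[i]+[x,y],cv2.boxPoints(cv2.minAreaRect(c)).reshape(-1,2)+[x,y])
E
```

```text
side V row/cols
[[170 170 167 168 168 167 117  73  53  57  52  32  33  16  78 162 178 136
  127 139 142 138 129 117]
 [166 165 166 165 170 165 111  66  44  48  49  32  29  29  52 164 170 163
  143 143 147 134 126 115]
 [158 162 164 166 167 158  98  56  44  54  46  37  20  20  43 163 145 128
  140 143 142 128 117 129]
 [157 154 157 160 158 146  87  50  49  52  43  34  31  30  20 157 138 137
  145 140 133 125 115 143]
 [148 149 152 154 155 141  86  50  52  50  38  26  30  22   9 125 140 140
  143 140 127 117 127 146]
 [138 143 142 143 149 122  70  46  50  50  33  27  20  22  39 118 141 142
  144 135 127 115 143 149]
 [135 138 135 143 145 109  62  43  51  48  30  24  28  25  91 132 142 145
  138 130 117 127 145 146]
 [128 127 129 130 137 103  60  44  43  45  26  26  29  45 124 140 141 143
  136 122 116 143 151 149]
 [118 118 124 128 130 100  57  43  40  41  28  23  21  90 129 142 145 142
  129 115 130 149 147 148]
 [113 114 115 111 116  99  63  35  35  42  26  20  42 118 136 147 143 132
  124 112 142 155 150 150]
 [105 105 108 110 111  94  53  38  34  22  46  69 109 142 144 141 140 129

[... 4216 characters left out ...]
6 124
  125 124 129 130 128 125 124 124 124]
 [126 126 125 126 124 125 127 126 126 126 126 127 127 125 126 126 125 124
  125 123 124 125 125 125 124 125 125]
 [126 125 126 126 124 124 125 124 126 126 127 127 126 126 127 126 125 125
  124 124 125 124 124 125 124 125 125]
 [125 126 126 126 125 124 124 125 125 128 126 128 127 126 127 128 125 124
  125 124 125 123 125 125 123 124 124]]
top sleeve [ 10   7  17   8 106] [357.9 205.6] [[350. 202.]
 [366. 202.]
 [366. 209.]
 [350. 209.]]
top lamp [   9    7  196   37 6294] [406.  165.2] [[308.6 178.9]
 [309.4 146.3]
 [504.7 151. ]
 [504.  183.6]]
top peg [  0  31  26  23 177] [202.  237.6] [[188.5 244.5]
 [210.5 222.5]
 [216.  228. ]
 [194.  250. ]]
```

```bash
python3 - <<'E'
from h import *
np.set_printoptions(precision=1,suppress=True)
s=load('side0');t=load('top0')
# lamp top face from top view at z=422
L=np.array([onz(t,p,422) for p in [(308.6,178.9),(309.4,146.3),(504.7,151),(504,183.6)]]);print(L)
c=L.mean(0);yv=L[0]+L[1]-L[2]-L[3];yv/=np.linalg.norm(yv);yaw=np.arctan2(-yv[0],yv[1]);print('c',c,'yaw',np.degrees(yaw))
seat=onz(t,(358.1,205.7),220);print('seat',seat)
xv=np.array([yv[1],-yv[0],0]);
o=c-52.5*xv;o[2]=0
W=lambda x,y,z:o+x*xv+y*yv+[0,0,z]
yr=(seat-o)@yv;print('o',o,'seat in rail',(seat-o)@xv,yr)
out=[]
for f,(x,y,w,h),k in ((s,(240,70,130,150),4),(t,(300,140,215,80),3)):
    im=cv2.resize(f['frame'][:,:,::-1],None,fx=k,fy=k,interpolation=cv2.INTER_CUBIC)
    q=lambda P:tuple(int(v) for v in (proj(f,P)[0]+.5)*k)
    for z in(388,422):
        cs=[W(a,b,z) for a,b in((15,-220),(90,-220),(90,220),(15,220))]
        for i in range(4): cv2.line(im,q(cs[i]),q(cs[(i+1)%4]),(0,0,255),1)
    cv2.line(im,q(W(0,-190,217)),q(W(0,190,217)),(0,255,255),1)
    cv2.line(im,q(W(-10,yr-22,217)),q(W(10,yr-22,217)),(255,0,255),1);cv2.line(im,q(W(-10,yr+22,217)),q(W(10,yr+22,217)),(255,0,255),1)
    out.append(im[y*k:(y+h)*k,x*k:(x+w)*k])
a,b=out;m=np.zeros((600,800,3),np.uint8);m[:600,:520]=a
b=cv2.resize(b,(280,104)); m[:104,520:]=b
cv2.imwrite('pics/ov.png',m)
E
```

```text
[[ 630.3   67.7  422. ]
 [ 704.4   65.   422. ]
 [ 691.2 -371.2  422. ]
 [ 616.4 -364.5  422. ]]
c [ 660.6 -150.7  422. ] yaw -1.7881320037876487
seat [610.8 -58.1 220. ]
o [ 608.1 -149.1    0. ] seat in rail -0.11005266355796307 91.04215343998986
```

View pics/ov.png

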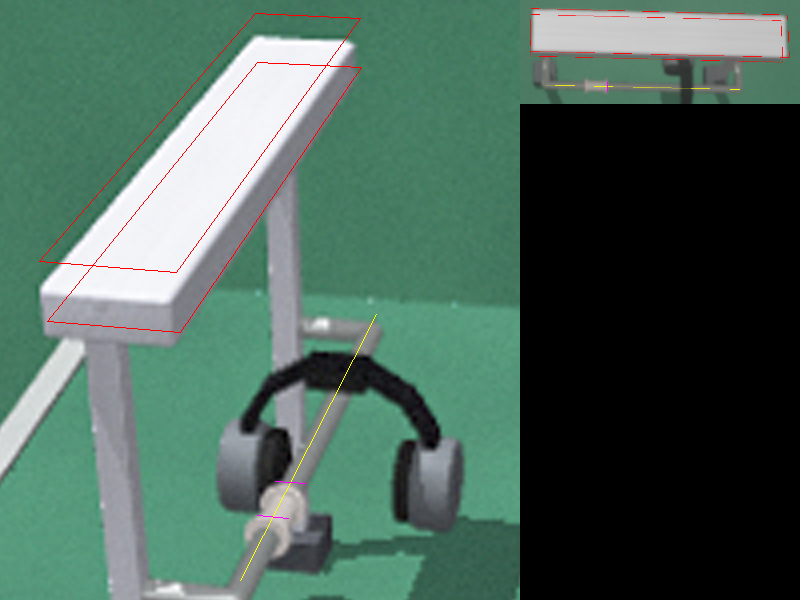

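```bash
python3 - <<'E'
from h import *
s=load('side0');t=load('top0')
c=lambda im,x,y,w,h:cv2.resize(im[y:y+h,x:x+w,::-1],(400,300),interpolation=cv2.INTER_CUBIC)
m=np.vstack([np.hstack([c(s['frame'],380,170,56,42),c(s['frame'],340,275,56,42)]),np.hstack([c(t['frame'],460,265,56,42),c(t['frame'],272,258,56,42)])])
cv2.imwrite('pics/chk.png',m)
E
```

```text
(no output)
```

View pics/chk.png

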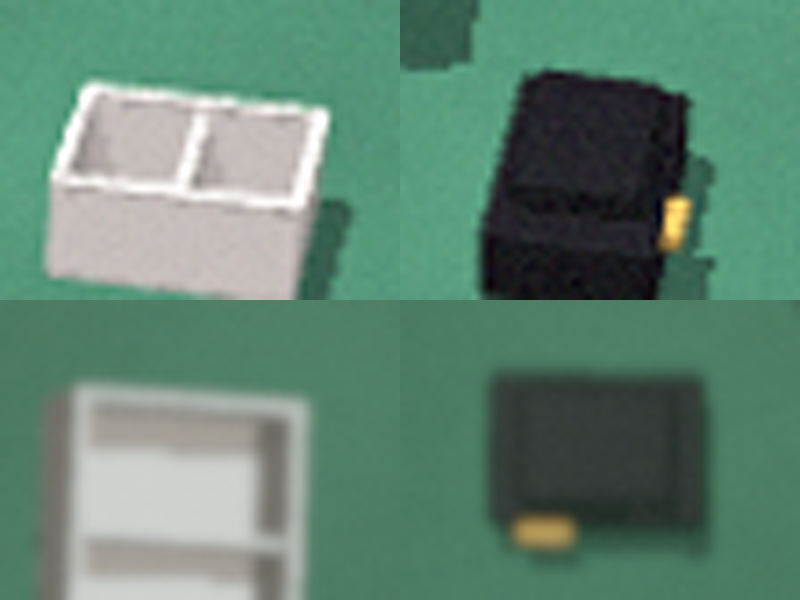

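```bash
python3 - <<'E'
from h import *
np.set_printoptions(precision=1,suppress=True)
s=load('side0');t=load('top0')
print(tri(s,(387.2,195),t,(470,276.4)),tri(s,(392.1,181.4),t,(502.2,278.8)))
# lamp near top corners (robot side): side (172,302)/4+(240,70)-.5 ; back (42,288)
L=[tri(s,((172/4)+239.5,302/4+69.5),t,(308.6,178.9)),tri(s,(42/4+239.5,288/4+69.5),t,(309.4,146.3)),tri(s,(253/4+239.5,38/4+69.5),t,(504.7,151)),tri(s,(354/4+239.5,45/4+69.5),t,(504,183.6))];print(L)
print('rail far corner',tri(s,(378/4+239.5,332/4+69.5),t,(467.5,206)))
print('rail near corner',tri(s,(238/4+239.5,592/4+69.5),t,(320,206.3)))
E
```

```text
(array([ 441. , -382.2,   48.4]), np.float64(2.4954888220174753)) (array([ 433.2, -473.1,   49.5]), np.float64(1.6359806815814455))
[(array([634.7,  67.5, 403.9]), np.float64(0.48709759626416504)), (array([708.1,  64.6, 406. ]), np.float64(2.5232094231227564)), (array([ 696.2, -378. ,  403.2]), np.float64(1.3692727466628714)), (array([ 621.2, -371.1,  403.2]), np.float64(0.400452273474789))]
rail far corner (array([ 606.4, -342.3,  202. ]), np.float64(9.37974300435321))
rail near corner (array([614.8,  37.9, 207. ]), np.float64(3.6776491571419228))
```

```bash
python3 - <<'E'
from h import *
s=load('side0');t=load('top0')
def c(im,x,y,w,h):
    o=cv2.resize(im[y:y+h,x:x+w,::-1],None,fx=400/w,fy=400/w,interpolation=cv2.INTER_CUBIC)
    for i in range(0,w,10): cv2.putText(o,str(x+i),(int(i*400/w),10),0,.3,(0,0,255));cv2.line(o,(int(i*400/w),0),(int(i*400/w),600),(0,0,255) if 0 else (60,120,60),1)
    for i in range(0,h,10): cv2.putText(o,str(y+i),(0,int(i*400/w)+4),0,.3,(0,0,255));cv2.line(o,(0,int(i*400/w)),(400,int(i*400/w)),(60,120,60),1)
    return o
a=c(s['frame'],246,255,96,96);b=c(t['frame'],185,190,72,72)
cv2.imwrite('pics/stand.png',np.hstack([a,b]))
print(tri(s,(308.1,199.4),t,(358.1,205.7)))
E
```

```text
(array([615.8387271 , -59.77895801, 200.72163992]), np.float64(2.0889402463359277))
```

View pics/stand.png

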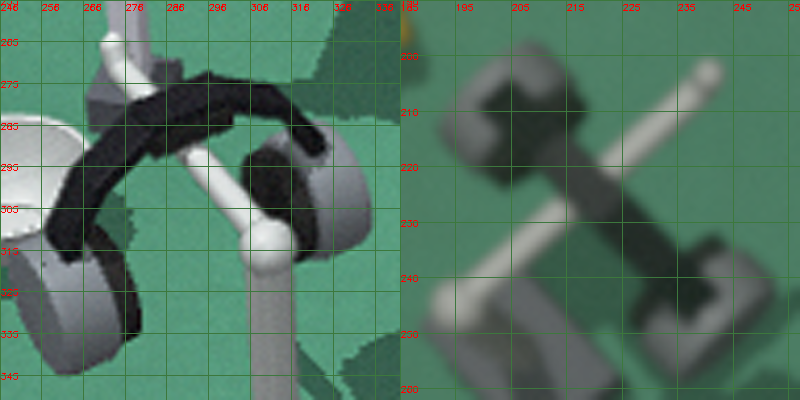

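```bash
python3 - <<'E'
from h import *
np.set_printoptions(precision=1,suppress=True)
s=load('side0');t=load('top0')
T=tri(s,(273.1,266.3),t,(240.4,203.1));B=tri(s,(310,312.1),t,(194.4,245.1));print(T,B)
T,B=T[0],B[0]
d=(B-T);d[2]=0;print('len',np.linalg.norm(d),'want ~150');d/=np.linalg.norm(d);print('peg y dir',d,np.degrees(np.arctan2(d[1],d[0])))
pm=B-90*d;print('peg mid xy',pm)
for zt in (225,230,235):
    P=onz(t,(219.6,224.2),zt);print(zt,P,'along',(P-pm)@d,'off',(P-pm)@[d[1],-d[0],0])
# crown near bottom edge mid, intersect vertical plane through peg axis
o,dd=ray(s,(292.5,287.9));n=np.array([d[1],-d[0],0]);k=((pm-o)@n)/(dd@n);P=o+k*dd;print('crown near-bottom edge',P,(P-pm)@d)
E
```

```text
(array([622.3, 239.2, 213. ]), np.float64(0.028943593054102615)) (array([517.9, 355.2, 208. ]), np.float64(1.8221338039630401))
len 156.107393183086 want ~150
peg y dir [-0.7  0.7  0. ] 131.97421708107908
peg mid xy [578.1 288.3 208. ]
225 [566.6 289.6 225. ] along 8.644182023129684 off -7.684709333514249
230 [565.7 288.9 230. ] along 8.695831098891402 off -8.818019566522604
235 [564.8 288.2 235. ] along 8.74748017465312 off -9.951329799530956
crown near-bottom edge [564.8 303.1 216.3] 19.9122917415745
```

```bash
python3 - <<'E'
from h import *
np.set_printoptions(precision=1,suppress=True)
t=load('top0');pm=np.array([578.1,288.3,0]);d=np.array([-.669,.743,0]);n=np.array([d[1],-d[0],0])
hsv=cv2.cvtColor(t['frame'],cv2.COLOR_RGB2HSV);V=hsv[...,2].astype(int)
for z in(150,165,180):
    P=onz(t,(222.8,227.3),z);print(z,P,(P-pm)@d,(P-pm)@n)
# peg bright ridge per diagonal cross-section, and band dark ridge
g=cv2.cvtColor(t['frame'],cv2.COLOR_RGB2GRAY).astype(np.float32)
a=np.array([194.4,245.1]);b=np.array([240.4,203.1]);u=(b-a)/np.linalg.norm(b-a);w=np.array([-u[1],u[0]])
for k in (8,12,16,20,24,44,48,52,56):
    p=a+u*k+np.outer(np.arange(-6,6.5,.5),w)
    v=cv2.remap(g,p[:,0].astype(np.float32)[None],p[:,1].astype(np.float32)[None],1)[0]
    v=np.clip(v-np.median(v)-8,0,None);print(k,(v*np.arange(-6,6.5,.5)).sum()/v.sum())
for j in range(-10,11,4):
    p=a+w*j+np.outer(np.arange(18,52,.5),u)
    v=cv2.remap(g,p[:,0].astype(np.float32)[None],p[:,1].astype(np.float32)[None],1)[0]
    m=v<70; print('band',j,np.arange(18,52,.5)[m].min(),np.arange(18,52,.5)[m].max(),v[::4].astype(int))
E
```

```text
150 [571.4 291.9 150. ] 7.1724775943706085 -2.5805686489533906
165 [568.8 289.8 165. ] 7.336021912896173 -5.863613867621172
180 [566.3 287.8 180. ] 7.4995662314217375 -9.146659086288954
8 -0.6543597117193879
12 -0.5857425998535051
16 -0.5789301290609702
20 -0.5449486123965687
24 -0.5024282322469242
44 -0.2501846140480431
48 -0.18937692326981842
52 -0.1380467161734809
56 -0.0963941456208973
band -10 22.0 41.0 [106  95  66  50  41  46  52  55  55  52  50  58  86 106 108 108 108]
band -6 28.5 35.5 [107 108 108 107 102  78  59  61  62  73 103 107 108 109 108 108 108]
band -2 29.0 35.0 [148 147 147 147 138  89  61  60  61  84 133 142 142 144 145 142 140]
band 2 29.0 35.5 [123 123 124 125 120  85  58  61  59  74 120 131 133 133 134 135 133]
band 6 27.5 36.5 [ 76  76  76  77  75  63  51  50  51  58  96 107 106 107 107 106 105]
band 10 27.5 36.5 [ 76  77  75  76  74  61  44  41  42  50  92 107 107 107 106 107 108]
```

```bash
cat >> h.py <<'E'
def delta(tip,yaw,lean=30,L=199):
    """tip world target, yaw of muff x axis (deg); tool z = forward-down; jaw x = -(muff y)"""
    y,l=np.radians(yaw),np.radians(lean)
    h=np.array([np.cos(y),np.sin(y),0]);z=h*np.sin(l)+np.array([0,0,-np.cos(l)])
    x=np.array([np.sin(y),-np.cos(y),0]);M=np.c_[x,np.cross(z,x),z]
    st=telemetry.get_state();Rc=rot(st['tcp_rot'])
    tcp=np.array(tip)-L*z
    sh=Rc.inv().apply(tcp-st['tcp_pos'])/10;rv=(Rc.inv()*R.from_matrix(M)).as_rotvec()
    ct=np.array(st['tcp_pos'])+L*Rc.apply([0,0,1])
    print('t',round(st['time'],2),'tip now',ct,'shift cm',sh.round(3),'rotvec',rv.round(3),'F',np.round(st['wrist_force'],2),'gap',round(st['finger_gap'],1),'dist',np.linalg.norm(tcp-st['tcp_pos']))
E
python3 - <<'E'
from h import *
np.set_printoptions(precision=2,suppress=True)
t=load('top0');d=np.array([-.669,.743,0])
P=onz(t,(217.7,223.2),208);print(P, (P-[578.1,288.3,208])@d)
print(onz(t,(217.7,223.2),237))
# via: over middle, high; then above crown
delta([480,-150,420],20); delta([P[0],P[1],330],42)
E
```

```text
[572.18 296.9  208.  ] 10.346667663715431
[567.05 292.63 237.  ]
t 0.1 tip now [ 270.73 -590.36  204.66] shift cm [-32.18 -27.47 -18.8 ] rotvec [0.52 0.02 0.08] F [0.06 0.87 0.6 ] gap 94.5 dist 462.98388061642595
t 0.1 tip now [ 270.73 -590.36  204.66] shift cm [-65.17 -54.89  -9.74] rotvec [ 0.52 -0.08 -0.3 ] F [0.06 0.87 0.6 ] gap 94.5 dist 857.6243684429743
```

Frame foot comes out at z≈-18 (lamp top 404 instead of 422, consistent over four corners). That puts the sleeve top near z=209. Muff crown: about (571,296), peg top about 215. Moving over the middle first, then above the stand.

Call:
{"op": "arm_command", "data": {
  "increments": [
    [[-32.2,-27.5,-18.8],[0.52,0.02,0.08],0],
    [[-32.2,-27.5,-18.8],[0.52,0.02,0.08],0],
    [[-32.2,-27.5,-18.8],[0.52,0.02,0.08],0],
    [[-32.2,-27.5,-18.8],[0.52,0.02,0.08],0],
    [[-32.2,-27.5,-18.8],[0.52,0.02,0.08],0],
    [[-32.2,-27.5,-18.8],[0.52,0.02,0.08],0],
    [[-32.2,-27.5,-18.8],[0.52,0.02,0.08],0],
    [[-32.2,-27.5,-18.8],[0.52,0.02,0.08],0]
  ],
  "grip_force": 15
}}

```text
time: 1.1
tcp_pos: [386.7, -180.9, 594.5]
tcp_rot: [-0.211, 0.792, -0.553, 0.148]
wrist_force: [-0.7, -0.2, -0.1]
finger_gap: 93.8
```

```bash
python3 -c "
from h import *
np.set_printoptions(precision=2,suppress=True)
delta([571,296,310],42)"
```

```text
t 1.1 tip now [ 479.94 -147.07  422.01] shift cm [-34.75 -15.65  21.88] rotvec [ 0.   -0.19 -0.33] F [-0.68 -0.24 -0.11] gap 93.8 dist 439.4764907416309
```

Call:
{"op": "arm_command", "data": {
  "increments": [
    [[-34.8,-15.6,21.9],[0.0,-0.19,-0.33],0],
    [[-34.8,-15.6,21.9],[0.0,-0.19,-0.33],0],
    [[-34.8,-15.6,21.9],[0.0,-0.19,-0.33],0],
    [[-34.8,-15.6,21.9],[0.0,-0.19,-0.33],0],
    [[-34.8,-15.6,21.9],[0.0,-0.19,-0.33],0],
    [[-34.8,-15.6,21.9],[0.0,-0.19,-0.33],0],
    [[-34.8,-15.6,21.9],[0.0,-0.19,-0.33],0],
    [[-34.8,-15.6,21.9],[0.0,-0.19,-0.33],0]
  ]
}}

```text
time: 2.1
tcp_pos: [497.0, 230.1, 477.7]
tcp_rot: [-0.234, 0.883, -0.393, 0.102]
wrist_force: [-0.9, -0.6, 0.0]
finger_gap: 94.3
```

```bash
python3 -c "
from h import *
np.set_printoptions(precision=2,suppress=True)
delta([571,296,260],42)
s=grab('side','side1');t=grab('top','top1')
def c(im,x,y,w,h):
    o=cv2.resize(im[y:y+h,x:x+w,::-1],(400,600),interpolation=cv2.INTER_CUBIC)
    return o
cv2.imwrite('pics/ab.png',np.hstack([c(s['frame'],250,200,100,150),c(t['frame'],180,180,100,150)]))
"
```

```text
t 2.1 tip now [569.35 296.55 304.65] shift cm [0.07 2.27 3.93] rotvec [ 0.01  0.01 -0.  ] F [-0.86 -0.61  0.03] gap 94.3 dist 45.382034245179625
```

View pics/ab.png

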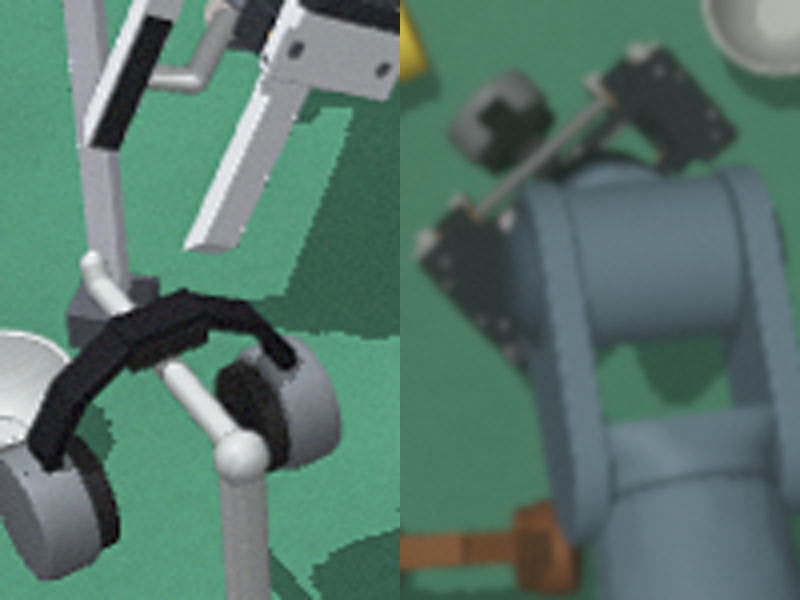

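The side view shows the fingertips astride the crown: near tip about (302,261), far tip about (276,236), crown at (292,286). I'll check the projection.

```bash
python3 -c "
from h import *
np.set_printoptions(precision=1,suppress=True)
s=load('side1');st=telemetry.get_state();Rc=rot(st['tcp_rot']);p=np.array(st['tcp_pos'])
print('tips (mid-thickness)',proj(s,p+Rc.apply([[53,0,199],[-53,0,199]])))
print('tips inner face', proj(s,p+Rc.apply([[47,8,199],[47,-8,199],[-47,8,199],[-47,-8,199],[-59,-8,199],[-59,8,199]])))
d=np.array([-.669,.743,0]);n=np.array([.743,.669,0])
for z in (212,215,218): print(z,proj(s,[np.array([571,296,z])+11*d+a*n+[0,0,b] for a,b in((22,0),(-22,0),(0,0),(0,22))]))
"
```

```text
tips (mid-thickness) [[275.1 233.1]
 [301.4 261.1]]
tips inner face [[279.9 235.2]
 [273.  233.9]
 [303.4 259.9]
 [296.2 258.8]
 [299.5 262.3]
 [306.6 263.3]]
212 [[282.9 294. ]
 [303.  286.1]
 [293.1 290. ]
 [292.4 281.2]]
215 [[282.8 292.8]
 [303.  284.9]
 [293.  288.8]
 [292.3 280. ]]
218 [[282.7 291.6]
 [302.9 283.7]
 [292.9 287.6]
 [292.2 278.8]]
```

```bash
python3 -c "
from h import *
np.set_printoptions(precision=2,suppress=True)
delta([571,296,230],42)"
```

```text
t 2.2 tip now [570.54 293.65 307.08] shift cm [-0.14  3.75  6.79] rotvec [ 0.  0. -0.] F [ 0.64 -0.16 -1.29] gap 93.8 dist 77.53233965625567
```

Call:
{"op": "arm_command", "data": {
  "increments": [
    [[-0.14,1.3,2.3],[0,0,0],0],
    [[-0.14,2.6,4.7],[0,0,0],0],
    [[-0.14,3.2,5.8],[0,0,0],0],
    [[-0.14,3.75,6.8],[0,0,0],0],
    [[-0.14,3.75,6.8],[0,0,0],0],
    [[-0.14,3.75,6.8],[0,0,0],0]
  ]
}}

```text
time: 2.95
tcp_pos: [497.7, 228.9, 404.0]
tcp_rot: [-0.236, 0.882, -0.395, 0.105]
wrist_force: [0.1, -0.2, -0.1]
finger_gap: 94.0
```

```bash
python3 -c "
from h import *
np.set_printoptions(precision=2,suppress=True)
delta([571,296,230],42)
s=grab('side','side2')
cv2.imwrite('pics/c2.png',cv2.resize(s['frame'][240:340,250:370,::-1],(720,600),interpolation=cv2.INTER_CUBIC))
"
```

```text
t 2.95 tip now [571.6  295.22 231.56] shift cm [-0.07  0.1   0.14] rotvec [ 0. -0. -0.] F [ 0.07 -0.2  -0.1 ] gap 94.0 dist 1.842440553416665
```

View pics/c2.png

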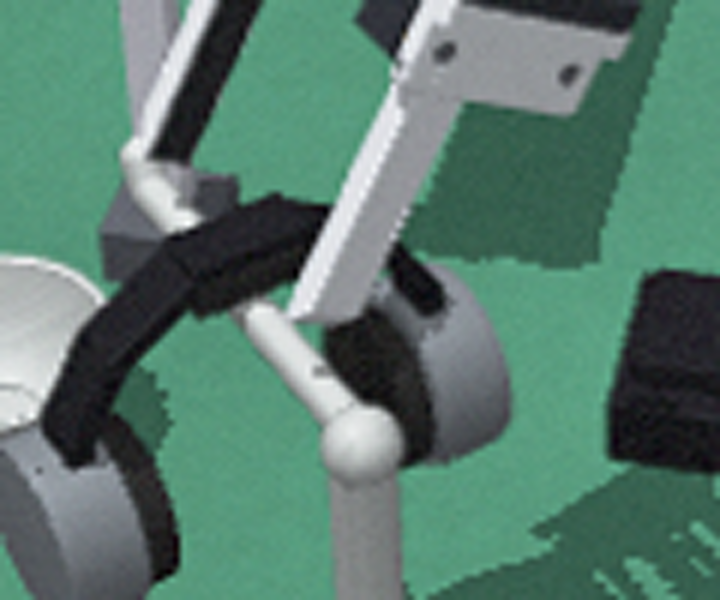

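Fingers straddle the crown clear of the peg: near tip at crop (320,310), crown at (245,265). Lower 2 mm, then close.

Call:
{"op": "arm_command", "data": {
  "increments": [
    [[-0.07,0.15,0.3],[0,0,0],100],
    [[-0.07,0.15,0.3],[0,0,0],160],
    [[-0.07,0.15,0.3],[0,0,0],230],
    [[-0.07,0.15,0.3],[0,0,0],230],
    [[-0.07,0.15,0.3],[0,0,0],230],
    [[-0.07,0.15,0.3],[0,0,0],230],
    [[-0.07,0.15,0.3],[0,0,0],230],
    [[-0.07,0.15,0.3],[0,0,0],230]
  ],
  "grip_force": 15
}}

```text
time: 4.0
tcp_pos: [497.1, 229.6, 399.7]
tcp_rot: [-0.235, 0.882, -0.395, 0.104]
wrist_force: [0.2, -0.8, -0.3]
finger_gap: 21.8
```

```bash
python3 -c "
from h import *
np.set_printoptions(precision=2,suppress=True)
delta([571,296,229],42)
delta([571,296,269],42)"
```

```text
t 4.0 tip now [570.79 295.84 227.1 ] shift cm [ 0.01 -0.07 -0.15] rotvec [ 0. -0. -0.] F [ 0.15 -0.81 -0.34] gap 21.8 dist 1.6643733573546973
t 4.0 tip now [570.79 295.84 227.1 ] shift cm [ 0.01 -2.06 -3.62] rotvec [ 0. -0. -0.] F [ 0.15 -0.81 -0.34] gap 21.8 dist 41.650766327645336
```

Grip on the 22 mm crown confirmed (gap 21.8). Lifting 125 mm straight up.

Call:
{"op": "arm_command", "data": {
  "increments": [
    [[0,-0.5,-0.9],[0,0,0],230],
    [[0,-1.25,-2.2],[0,0,0],230],
    [[0,-2.5,-4.3],[0,0,0],230],
    [[0,-3.75,-6.5],[0,0,0],230],
    [[0,-5.0,-8.7],[0,0,0],230],
    [[0,-6.25,-10.8],[0,0,0],230],
    [[0,-6.25,-10.8],[0,0,0],230],
    [[0,-6.25,-10.8],[0,0,0],230]
  ],
  "grip_force": 20
}}

```text
time: 5.0
tcp_pos: [497.4, 229.8, 523.6]
tcp_rot: [-0.235, 0.882, -0.395, 0.104]
wrist_force: [-0.2, 0.5, -2.2]
finger_gap: 21.7
```

```bash
python3 -c "
from h import *
np.set_printoptions(precision=2,suppress=True)
delta([430,150,352],20)
s=grab('side','side3');t=grab('top','top3')
cv2.imwrite('pics/c3.png',np.hstack([cv2.resize(s['frame'][180:330,240:380,::-1],(560,600),interpolation=cv2.INTER_CUBIC)]))
"
```

```text
t 5.0 tip now [570.75 295.9  350.86] shift cm [-2.23 16.96 -9.78] rotvec [0.   0.19 0.33] F [-0.24  0.49 -2.2 ] gap 21.7 dist 197.03313246065886
```

View pics/c3.png

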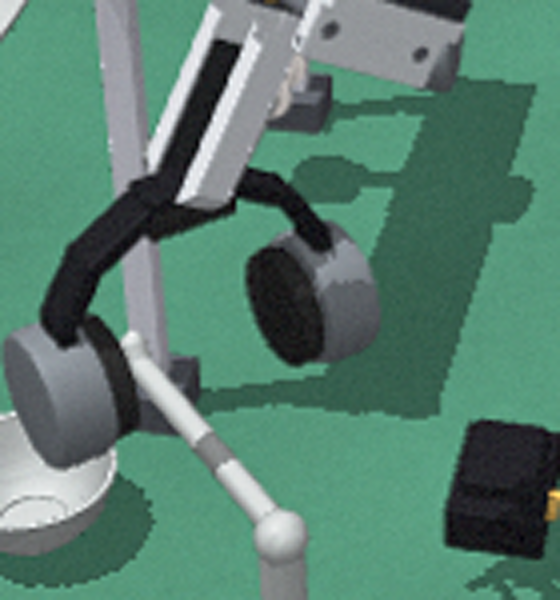

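Muffs are held level: the crown is at crop (196,215) under the fingers, the peg is empty, and the weight reads about 2 N. Now carry to in front of the rail.

```bash
python3 -c "
from h import *
np.set_printoptions(precision=2,suppress=True)
delta([470,-60,345],-1.8)"
```

```text
t 5.1 tip now [570.55 295.88 349.96] shift cm [ 12.93  25.05 -13.71] rotvec [0.01 0.38 0.66] F [-0.24 -0.03 -1.91] gap 21.8 dist 313.49390036124294
```

Call:
{"op": "arm_command", "data": {
  "increments": [
    [[1.3,2.5,-1.4],[0,0.04,0.07],230],
    [[3.2,6.3,-3.4],[0,0.1,0.17],230],
    [[5.2,10.0,-5.5],[0,0.16,0.27],230],
    [[7.2,14.0,-7.7],[0,0.22,0.37],230],
    [[9.2,17.8,-9.7],[0.01,0.28,0.47],230],
    [[11.2,21.7,-11.9],[0.01,0.34,0.57],230],
    [[12.4,24.0,-13.1],[0.01,0.37,0.63],230],
    [[12.9,25.0,-13.7],[0.01,0.38,0.66],230]
  ]
}}

```text
time: 6.1
tcp_pos: [370.4, -57.3, 517.6]
tcp_rot: [0.183, -0.67, 0.695, -0.186]
wrist_force: [0.5, -0.4, -2.2]
finger_gap: 21.8
```

```bash
python3 -c "
from h import *
np.set_printoptions(precision=2,suppress=True)
delta([470,-60,345],-1.8)
delta([615,-60,342],-1.8)
s=grab('side','side4');t=grab('top','top4')
cv2.imwrite('pics/c4.png',np.hstack([cv2.resize(s['frame'][120:240,260:420,::-1],(800,600),interpolation=cv2.INTER_CUBIC)]))
p=telemetry.get_state();"
```

```text
t 6.1 tip now [470.56 -59.96 345.71] shift cm [-0.04  0.    0.03] rotvec [-0.    0.   -0.01] F [ 0.48 -0.4  -2.19] gap 21.8 dist 0.5124101534462727
t 6.1 tip now [470.56 -59.96 345.71] shift cm [ -0.55 -12.37   7.59] rotvec [-0.    0.   -0.01] F [ 0.48 -0.4  -2.19] gap 21.8 dist 145.20806709642468
```

View pics/c4.png

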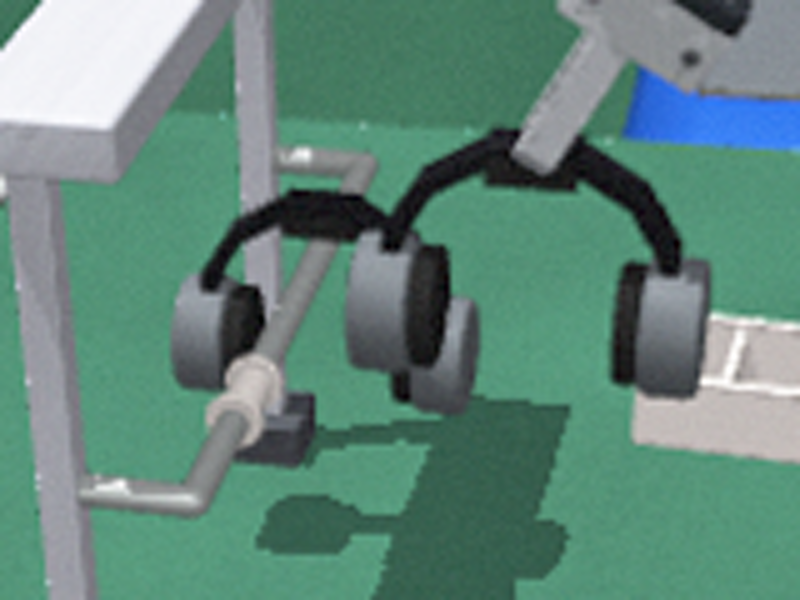

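Side: held crown bottom edge at crop (485..577,188), level. Its cups are clear of the other pair, and the sleeve collars are at (260,375) and (235,415).

```bash
python3 -c "
from h import *
np.set_printoptions(precision=1,suppress=True)
s=load('side4');t=load('top4')
obs=np.array([[485,185],[577,190]])/5+[260-.5,120-.5];print('obs crown corners',obs)
for z in(333,336,339):print(z,proj(s,[[470.5+22,-49,z],[470.5-22,-49,z]]))
print('lowest cup z: near cup bottoms', np.array([[395,368],[660,395]])/5+[259.5,119.5])
print('seat top-view', [onz(t,(358.1,205.7),z) for z in (199,205)])
c=[615.5,-60,199];print('collar proj ', proj(s,[[615.5,-60+o,199] for o in (-19.5,19.5)]))
delta([615,-60,342],-1.8)
"
```

```text
obs crown corners [[356.5 156.5]
 [374.9 157.5]]
333 [[356.7 156.5]
 [375.5 157.7]]
336 [[356.7 155.3]
 [375.6 156.5]]
339 [[356.7 154.1]
 [375.6 155.3]]
lowest cup z: near cup bottoms [[338.5 193.1]
 [391.5 198.5]]
seat top-view [array([615.1, -60.1, 199. ]), array([613.9, -59.5, 205. ])]
collar proj  [[310.4 196.3]
 [307.  203.9]]
t 6.2 tip now [471.1 -59.4 346.2] shift cm [ -0.5 -12.3   7.6] rotvec [-0.  0. -0.] F [ 0.7  0.5 -2.4] gap 21.9 dist 144.82240340088265
```

Call:
{"op": "arm_command", "data": {
  "increments": [
    [[-0.1,-1.5,0.85],[0,0,0],230],
    [[-0.2,-3.5,2.0],[0,0,0],230],
    [[-0.3,-5.5,3.2],[0,0,0],230],
    [[-0.4,-7.5,4.3],[0,0,0],230],
    [[-0.5,-9.5,5.5],[0,0,0],230],
    [[-0.5,-11.5,6.6],[0,0,0],230],
    [[-0.5,-12.4,7.15],[0,0,0],230],
    [[-0.5,-12.4,7.15],[0,0,0],230]
  ]
}}

```text
time: 7.2
tcp_pos: [514.6, -55.2, 518.8]
tcp_rot: [0.183, -0.672, 0.693, -0.186]
wrist_force: [0.3, 0.5, -0.5]
finger_gap: 21.8
```

```bash
python3 -c "
from h import *
np.set_printoptions(precision=2,suppress=True)
delta([615,-60,345],-1.8)
delta([615,-60,245],-1.8)
"
```

```text
t 7.2 tip now [614.72 -57.52 346.86] shift cm [ 0.16 -0.01  0.18] rotvec [-0.  0. -0.] F [ 0.26  0.53 -0.48] gap 21.8 dist 2.4076321998331327
t 7.2 tip now [614.72 -57.52 346.86] shift cm [0.21 5.02 8.82] rotvec [-0.  0. -0.] F [ 0.26  0.53 -0.48] gap 21.8 dist 101.48953844830348
```

Call:
{"op": "arm_command", "data": {
  "increments": [
    [[0.1,0.5,0.9],[0,0,0],230],
    [[0.2,1.25,2.15],[0,0,0],230],
    [[0.2,2.0,3.5],[0,0,0],230],
    [[0.2,2.75,4.8],[0,0,0],230],
    [[0.2,3.5,6.1],[0,0,0],230],
    [[0.2,4.25,7.4],[0,0,0],230],
    [[0.2,4.8,8.4],[0,0,0],230],
    [[0.2,4.8,8.4],[0,0,0],230]
  ]
}}

```text
time: 8.2
tcp_pos: [514.9, -57.5, 421.4]
tcp_rot: [0.183, -0.671, 0.694, -0.186]
wrist_force: [0.0, -0.3, -1.9]
finger_gap: 21.8
```

```bash
python3 -c "
from h import *
np.set_printoptions(precision=2,suppress=True)
delta([615,-60,245],-1.8)
s=grab('side','side5');t=grab('top','top5')
cv2.imwrite('pics/c5.png',cv2.resize(s['frame'][140:230,270:390,::-1],(800,600),interpolation=cv2.INTER_CUBIC))
delta([615,-60,245],-1.8)
"
```

```text
t 8.2 tip now [614.93 -59.93 249.41] shift cm [-0.06  0.15  0.39] rotvec [-0.  0. -0.] F [ 0.01 -0.26 -1.88] gap 21.8 dist 4.172445797150166
t 8.3 tip now [615.74 -60.25 251.35] shift cm [-0.07  0.26  0.51] rotvec [-0.01  0.   -0.  ] F [ 0.55 -0.29 -1.26] gap 21.7 dist 5.7961987830353365
```

View pics/c5.png

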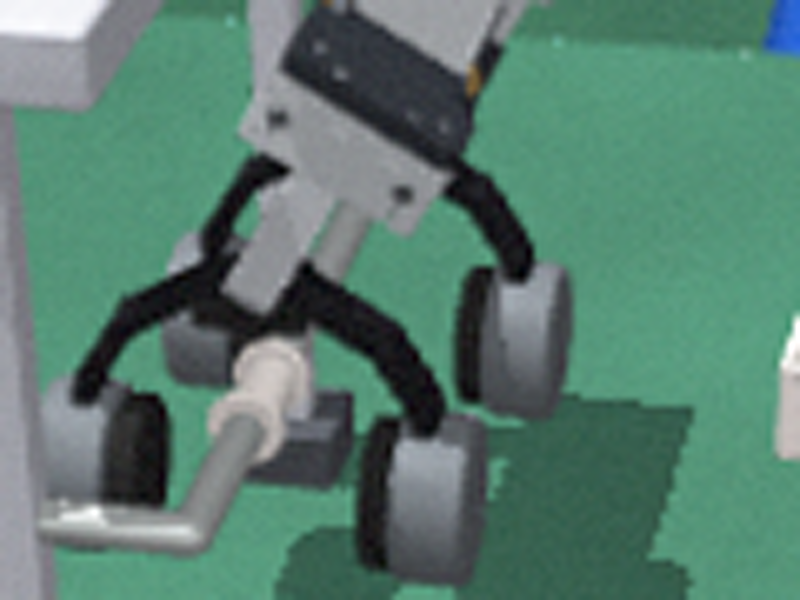

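Muffs straddle the rail with the crown above the sleeve (crown at crop (250,320), sleeve collars at (270,360) and (240,425)), well clear of the other pair. Next: descend 20 mm, then creep down feeling for contact.

Call:
{"op": "arm_command", "data": {
  "increments": [
    [[0,0.3,0.5],[0,0,0],230],
    [[0,0.6,1.04],[0,0,0],230],
    [[0,0.9,1.56],[0,0,0],230],
    [[0,1.1,1.9],[0,0,0],230],
    [[0,1.1,1.9],[0,0,0],230],
    [[0,1.1,1.9],[0,0,0],230]
  ]
}}

```text
time: 9.05
tcp_pos: [515.2, -57.5, 400.9]
tcp_rot: [0.183, -0.671, 0.694, -0.187]
wrist_force: [-0.1, -0.6, -2.0]
finger_gap: 22.0
```

```bash
python3 -c "
from h import *
np.set_printoptions(precision=2,suppress=True)
delta([615,-60,221],-1.8)
"
```

```text
t 9.05 tip now [615.66 -60.14 229.15] shift cm [-0.06  0.35  0.67] rotvec [-0.01  0.   -0.  ] F [-0.11 -0.58 -1.98] gap 22.0 dist 7.614455775182208
```

Call:
{"op": "arm_command", "data": {
  "increments": [
    [[0,0.08,0.13],[0,0,0],230],
    [[0,0.15,0.26],[0,0,0],230],
    [[0,0.15,0.26],[0,0,0],230],
    [[0,0.15,0.26],[0,0,0],230]
  ]
}}

```text
time: 9.55
tcp_pos: [515.2, -57.5, 397.8]
tcp_rot: [0.183, -0.671, 0.694, -0.187]
wrist_force: [0.2, -0.0, -1.4]
finger_gap: 21.7
```

Call:
{"op": "arm_command", "data": {
  "increments": [
    [[0,0.05,0.09],[0,0,0],230],
    [[0,0.05,0.09],[0,0,0],230],
    [[0,0.05,0.09],[0,0,0],230]
  ]
}}

```text
time: 9.93
tcp_pos: [515.3, -57.5, 397.0]
tcp_rot: [0.183, -0.671, 0.694, -0.187]
wrist_force: [-0.7, -0.2, 0.2]
finger_gap: 22.0
```

Call:
{"op": "arm_command", "data": {
  "increments": [
    [[0,0,0],[0,0,0],230],
    [[0,0,0],[0,0,0],230]
  ]
}}

```text
time: 10.18
tcp_pos: [515.3, -57.5, 397.0]
tcp_rot: [0.183, -0.671, 0.694, -0.187]
wrist_force: [-0.1, 1.0, 0.6]
finger_gap: 21.7
```

Call:
{"op": "arm_command", "data": {
  "increments": [
    [[0,0.05,0.09],[0,0,0],230],
    [[0,0.05,0.09],[0,0,0],230],
    [[0,0.05,0.09],[0,0,0],230]
  ]
}}

```text
time: 10.55
tcp_pos: [515.4, -57.5, 396.8]
tcp_rot: [0.184, -0.671, 0.694, -0.187]
wrist_force: [-3.1, 0.5, 5.6]
finger_gap: 21.4
```

Contact felt: force is up by about 7.5 N with the TCP stopped near z 397. Before releasing I'll check that it bears on the sleeve and not a collar.

```bash
python3 -c "
from h import *
np.set_printoptions(precision=1,suppress=True,linewidth=250)
s=grab('side','side6');t=grab('top','top6')
V=s['frame'].max(2)
print('cols 294..326');
for r in range(176,212): print(r,' '.join('%3d'%v for v in V[r,294:326]))
print(telemetry.get_state()['wrist_force'])
c=np.array([615.5,-60,0]);yv=np.array([.031,.9995,0]);xv=np.array([.9995,-.031,0])
for z in(210,215): print(z,'crown near bottom corners',proj(s,[c+11*yv+a*xv+[0,0,z] for a in(22,0,-22)]))
print('near collar inner top',proj(s,[c+17*yv+[0,0,215]]),'outer top',proj(s,[c+22*yv+[0,0,215]]),'L/R inner',proj(s,[c+17*yv+15*xv+[0,0,200],c+17*yv-15*xv+[0,0,200]]))
"
```

```text
cols 294..326
176 146 150 147 152 157 133  63  24  23  26  78  95  84  94 132 150 156 158 145 173 157 147 148 147 146 146 152 148 152 150 150 150
177 148 148 155 166 163 147  66  30  19  55  95  95  78  54  25  30  43  86 136 147 150 159 156 150 154 147 149 147 149 149 148 150
178 146 148 159 168 166 172 114  99  89 105 110  88  51  33  33  30  43 107 143 150 149 147 162 161 166 159 150 148 154 147 149 150
179 147 156 169 170 170 168 169 168 170 166 145  91  44  39  31  40  88 137 150 150 149 145 161 161 167 164 148 140 147 148 149 148
180 150 172 172 168 166 169 164 165 166 164 120  72  55  48  50  67 133 152 149 150 150 150 154 162 164 157 129 110 136 145 149 147
181 140 148 163 162 163 165 171 163 165 163 113  65  45  49  55 105 145 152 153 148 149 149 148 164 161 133 119 117 140 138 142 145
182 140 149 155 156 161 159 161 164 162 160  97  54  50  49  98 148 150 149 148 149 149 150 149 159 146 131 114 128 145 143 145 140
183 139 146 148 153 151 153 158 156 159 148  85  50  45  75 143 153 148 151 148 147 148 149 147 145 135 124 108 139 148 144 145 146
184 134 136 145 147 148 151 15
[... 3239 characters left out ...]
69  59  53  54  82  94  94  94
209  25  72 142 155 154 154 124 128 137 142 141 132 124 115 115  94  70  67  62  64  68  70  66  69  70  62  53  60  93  93 108 112
210  28  79 145 154 154 135 125 136 142 145 136 128 116  80  66  64  66  67  63  67  66  69  71  68  68  65  56  82  92 105 149 162
211  25  74 146 154 152 124 129 137 145 142 134 117  96  75  69  69  64  66  68  66  66  62  70  69  66  59  61  88  90 147 160 132
[-3.5  0.7  5.5]
210 crown near bottom corners [[299.  197.6]
 [307.4 198.4]
 [315.9 199.2]]
215 crown near bottom corners [[298.9 195.8]
 [307.3 196.7]
 [315.8 197.5]]
near collar inner top [[306.7 197.8]] outer top [[306.2 198.8]] L/R inner [[301.2 202.5]
 [312.8 203.6]]
```

The crown's near lower edge is at row ≈197.5–198.4, which fits an underside of z≈210–211, and the near collar's top is visible in front of it. So it is seated on the sleeve between the collars, bearing at about 5.5 N. Releasing gently.

Call:
{"op": "arm_command", "data": {
  "increments": [
    [[0,0,0],[0,0,0],185],
    [[0,0,0],[0,0,0],170],
    [[0,0,0],[0,0,0],140],
    [[0,0,0],[0,0,0],100],
    [[0,0,0],[0,0,0],60],
    [[0,0,0],[0,0,0],40],
    [[0,0,0],[0,0,0],40],
    [[0,0,0],[0,0,0],40]
  ],
  "grip_force": 5
}}

```text
time: 11.65
tcp_pos: [515.2, -57.5, 395.7]
tcp_rot: [0.183, -0.671, 0.694, -0.187]
wrist_force: [0.5, 0.9, -0.1]
finger_gap: 78.9
```

Force is back to zero and the fingers are open. Retracting along the tool axis.

Call:
{"op": "arm_command", "data": {
  "increments": [
    [[0,0,-0.6],[0,0,0],40],
    [[0,0,-2],[0,0,0],40],
    [[0,0,-4.5],[0,0,0],40],
    [[0,0,-8],[0,0,0],40],
    [[0,0,-12],[0,0,0],40],
    [[0,0,-16],[0,0,0],40],
    [[0,0,-20],[0,0,0],40],
    [[0,0,-20],[0,0,0],40]
  ]
}}

```text
time: 12.65
tcp_pos: [413.0, -54.6, 572.7]
tcp_rot: [0.185, -0.67, 0.693, -0.191]
wrist_force: [0.9, -0.8, -0.7]
finger_gap: 79.3
```

```bash
python3 -c "
from h import *
s=grab('side','side7');t=grab('top','top7')
a=cv2.resize(s['frame'][145:225,265:385,::-1],(600,400),interpolation=cv2.INTER_CUBIC)
b=cv2.resize(t['frame'][160:210,325:450,::-1],(500,200),interpolation=cv2.INTER_CUBIC)
b=cv2.copyMakeBorder(b,0,0,0,100,0);cv2.imwrite('pics/c7.png',np.vstack([a,b]))
"
```

```text
(no output)
```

View pics/c7.png

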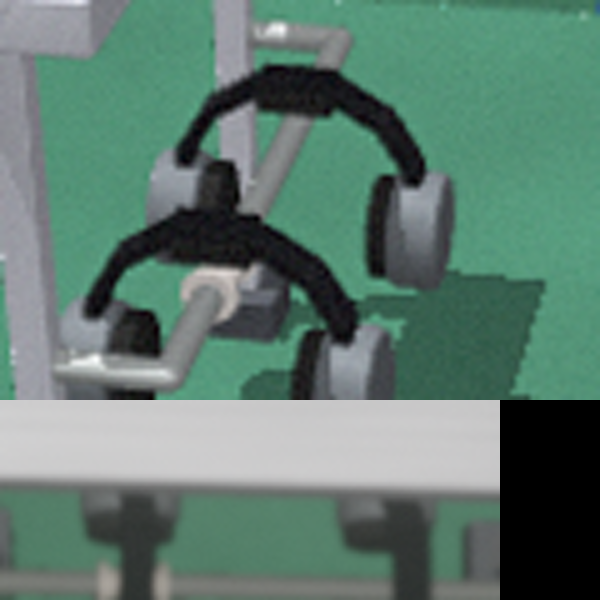

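The pair hangs level on the sleeve. In the top view both collars show, one on each side of the band (crop x≈107 and 162, band 120–158). I'll retract a little more, wait, and compare frames for stillness and for the bystanders.

Call:
{"op": "arm_command", "data": {
  "increments": [
    [[0,0,-3],[0,0,0],40],
    [[0,0,-6],[0,0,0],40],
    [[0,0,-6],[0,0,0],40],
    [[0,0,-6],[0,0,0],40],
    [[0,0,-6],[0,0,0],40],
    [[0,0,-6],[0,0,0],40],
    [[0,0,-6],[0,0,0],40],
    [[0,0,-6],[0,0,0],40]
  ]
}}

```text
time: 13.75
tcp_pos: [384.1, -54.1, 620.0]
tcp_rot: [0.183, -0.671, 0.694, -0.186]
wrist_force: [0.9, -0.2, -0.3]
finger_gap: 79.2
```

```bash
python3 -c "
from h import *
s=grab('side','side8');a=load('side7');z=load('side0')
D=lambda p,q,x,y,w,h:(cv2.absdiff(p['frame'],q['frame'])[y:y+h,x:x+w].max(2)>40).sum()
print('placed pair moved px 7->8',D(s,a,272,180,75,60))
for n,r in dict(other=(292,155,65,28),module=(348,282,36,40),bowl=(222,280,28,45),housing=(384,180,45,33),stand=(285,360,60,45),lamp=(250,78,80,75),brown=(380,350,45,105),yellow=(190,375,45,105)).items(): print(n,D(s,z,*r))
st=telemetry.get_state();print(st['time'],st['wrist_force'],st['tcp_pos'])
order.finish_job()
"
```

```text
placed pair moved px 7->8 0
other 0
module 0
bowl 0
housing 0
stand 186
lamp 0
brown 0
yellow 0
13.8 [-0.38441864 -0.27377279 -0.46828242] [384.04650766 -54.07928161 620.11823677]
the job is handed in; nothing more can be done
```

The ear defenders are off the peg stand and hanging by the headband on the white sleeve, one cup on each side of the rail. I handed the job in at 13.8 s, with the open gripper well clear of everything.

- **Laying down:** I felt the crown come to bear on the sleeve at about 5.5 N, opened the jaws slowly, and the wrist force fell back to zero.
- **Seating:** the top view shows a collar on each side of the band, and the crown is about 1 pixel (2–3 mm) off the middle. The placed pair did not move between the pictures taken about 1 s apart.
- **Bystanders:** comparing the first and last side pictures, the other pair, lamp, module, bowl, housing and the look-alikes I compared (yellow and one brown) show no change.
- **Disagreements:**
  - The stand's base region changed by 186 pixels. I put this down to the pair's shadow leaving it, but I did not check.
  - The station's foot measured about 18 mm below the work surface instead of level with it, so I used the measured height and confirmed it by contact.

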